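# Secure a specimen carrier in the imaging fixture and take the picture

### The arm

A 6-joint arm with a two-finger parallel gripper is mounted at the origin on the work surface. World frame = base frame: x ahead of the robot, y to its left, z up, the work surface at z = 0. Lengths are in m, angles in rad, forces in N, time in s.
With the tool pointing down it reaches from about 0.3 to 0.875 m from the base axis. Payload 6.4 kg.
Tool frame: the origin (TCP) lies midway between the tips of the shut fingers; the grasp point (between the pads) lies 19 mm behind it; z points along the fingers, y is the line along which they close (so a half turn about z gives the same grasp; the last joint's range is limited). The gripper opens to 88 mm and grips with 3 to 60 N. Pads are 18 mm wide; open, the fingers measure 123 mm over their backs; the gripper's body (75 mm by 187 mm) begins 45 mm behind the grasp point.
Start: joints at [-0.206, 0.181, 1.607, -0, 1.354, -0.206], TCP at [0.575, 0, 0.239] pointing down, gripper open.
Joint ranges: [-2.99, 2.99], [-0.89, 2.07], [0.3, 2.58], [-1.14, 4.28], [0, 2.63], [-3.12, 3.12]. Speed limits (rad/s): [2.57, 2.57, 3.01, 3.14, 3.14, 3.14].

### API

Orientations are given as [roll, pitch, yaw] about the fixed x, y, z axes, in that order (R = Rz(yaw) Ry(pitch) Rx(roll)).
In Python, from rig import robot gives the robot as it stands. The module is installed in compiled form; this text tells all that it offers.
- The arm moves only by the tool jog_arm, never from a script. Its argument "series" is a list of rows, each a list of 3 entries, a list of its own where there are three numbers: the shift along the tool's x, y, z in cm, then the turn, a rotation vector about the tool's x, y, z in rad, then the gripper command: -1 is fully open, 1 is shut, values between are in proportion. A call has 1 to 5 rows; each row is the pose to reach, as a shift and turn from the pose commanded when the call began, along the tool's axes at that moment; what a row does not reach only later rows make up. A row lasts 1/8 s, in which the tool goes at most 62.5 mm and 10.7 degrees, less where a joint would pass 70% of its speed; a pose out of reach is approached as far as the arm can. A call with a gripper value outside its range is refused whole. The fingers move at their own pace and stop on an object; the grip force is fixed at half the most. Time passes only in rows, so rows that repeat a pose let the fingers close. It gives the time, the measured TCP pose, the force, the opening and the grip force at its end, in the units of the state.
- robot.state(): the state, without advancing time (a new reading comes with each control period).
- robot.snapshot(name): name is "scene" or "side" or "wrist"; returns (picture, depth): 480x640x3 uint8, red, green, blue; 480x640 float32, m along the optical axis (not along the pixel's ray), 0 where there is no reading.
- robot.camera_info(name): a dict with "fx", "fy", "cx", "cy" (pixels), "T" (4x4, takes a point from camera to world coordinates). Camera axes: x right, y down, z forward; pixel columns grow to the right and rows downward; lengths in m; the calibration is good to about 2 mm. The wrist camera is an equidistant fisheye: a pixel r from the principal point sees the ray r / f radians off the axis. A picture is of the moment at which its call begins: read the wrist's pose just before it. camera_info takes no time and is no camera call; for the wrist camera it gives the pose at the moment of the call.
- robot.finish_job(): hands the job in; it is judged then, once.
The state is a dict: "time_s": time; "q": joint angles; "joint_vel": joint speeds; "tau": joint torques, N m; "tcp_pos": TCP position; "orientation": TCP orientation; "force": force on the tool from outside, world axes, zero at the start; "wrist_torque": the same for the moment, N m; "gripper_width": finger opening in m; "gripper_force": force on a finger pad.
Only numpy, scipy, OpenCV 4.12 (cv2) and the standard library are available. Lean on these libraries where they do the work, as an engineer would, in place of code of your own. Each camera call takes 0.05 s, during which the arm holds its last target. There are 200 camera calls.

### The job

Get the specimen ready for imaging: slide the aluminium specimen carrier along its track until it is fully home against the yellow stop, swing the green hold-down frame completely shut over it, and then turn both orange turnbuttons all the way in over the closed frame. With everything secured, press the red capture paddle right down to its stop for a moment and let it spring back. Leave the spare pucks and the jar where they are.

Things in the scene. Friction and masses are not known exactly. Their poses are not given: they have to be found in the camera images.
- fixture: Dark steel fixture, fixed. Origin: bench level, midway between the turnbutton pivots; the carrier slides to local +y. Bed 126 mm wide (x), y -240 to +120 mm, top 14 mm above bench (210 wide for y -55 to +75). Black guide rails: inner faces x=+-47, outer +-57, tops at 32 mm. Yellow stop block: face at y=+60, top at 30 mm.
- carrier: Loose aluminium block 90 (x, across track) x 100 (y) x 16 mm, 0.3-0.65 kg, on the bed between the rails, 2 mm play each side; a fixed black puck, 40 mm diameter with red band, rises 13 mm from its middle. Origin: centre of underside; axes parallel to the fixture's. Home against the stop its origin is at fixture y=+10 mm.
- frame (a joint): Green hold-down frame, rad: 0 = shut (level over the rails), about 1.8 = open, leaning slightly back. Stiff hinge: stays where left (0.5 N m moves it), so press it all the way down. 124 mm (x) x 148 mm (from hinge) x 8 mm thick, bars 22 mm wide round an open window; shut, its top is 41 mm above bench.
- frame_hinge (a point): Point on the middle of the frame's hinge axis (which lies along fixture x), at x=0, y=+88 mm in the fixture, 37 mm above the bench, mid-thickness of the frame. The shut frame reaches from here 148 mm towards fixture -y.
- frame_edge (a point): Point on the middle of the frame's end bar (the one farthest from the hinge), 137 mm from the hinge axis, on the face that looks up when shut; with the frame open, this face looks to fixture +y, away from the track.
- button_near (a joint): Orange turnbutton at the fixture's -x side (nearer the robot), rad: 0 = open, pointing to fixture -y; 1.57 = limit, turned counter-clockwise from above, pointing to +x over the frame. Stays where left. Bar 18 x 8 mm reaching 57 mm from pivot, underside 46 mm above bench; on it a fin 13 to 55 mm from pivot, 6 mm thick, 20 mm tall, top 74 mm above bench.
- near_pivot (a point): On the upright pivot axis of the near turnbutton, at x=-80, y=0 mm in the fixture, 46 mm above the bench (underside of the bar).
- near_fin (a point): Point in the fin of the near turnbutton, 40 mm from its pivot axis, 64 mm above the bench, 10 mm below the fin's top.
- button_far (a joint): Angle of the orange turnbutton at the fixture's +x side, mirror image of the near one: 0 = open, pointing along fixture -y; 1.57 = limit, turned clockwise seen from above, pointing in fixture -x over the frame.
- far_pivot (a point): On the upright pivot axis of the far turnbutton, at x=+80, y=0 mm in the fixture, 46 mm above the bench.
- far_fin (a point): Point in the fin of the far turnbutton, 40 mm from its pivot axis, 64 mm above the bench, 10 mm below the fin's top.
- paddle_base: Grey base plate of the capture paddle, 130 (x) x 90 (y) x 12 mm, fixed to the bench. Origin: centre of its underside; the paddle's hinge lies across it at x=+50 mm, 22 mm above the bench, and the free end points to -x.
- paddle (a joint): Angle of the sprung red paddle, rad: 0 = up (at rest), 0.22 = pressed down to its stop. About 5 N on the pad starts it and 8 N holds it at the stop. Red plate 110 x 70 x 8 mm with a black rubber pad.
- paddle_pad (a point): Centre of the top of the rubber pad on the paddle (50 x 60 mm), 85 mm from the hinge; it goes down about 18 mm from rest to stop (rest height 46 mm).
- puck_a: Spare specimen puck, black with red band, 36 mm diameter, 25 mm high, loose. Origin: centre of underside. Leave alone.
- puck_b: Spare specimen puck, black with blue band, 36 mm diameter, 25 mm high, loose. Origin: centre of underside. Leave alone.
- jar: Capped amber jar, 56 mm diameter, 65 mm high, loose. Origin: centre of underside. Leave alone.
Mind the look-alikes: they are no part of the job. Several things have the shape of the carrier; the one meant has the colours described above.

How it is judged:
By the outcome, as a careful person would: the job done as asked, in the order asked, and still so for the second after the job is handed in, with the robot touching nothing.
It also fails if it takes over 67 s, if anything falls off the work surface, if the arm or the gripper's body presses on something with over 40 N, if the wrist force passes 120 N, or if a joint passes its speed limit or range.

## Working session

There is one attempt and no reset: what is moved stays moved. The work goes in short steps, Python scripts to look and compute and a tool call to move; the robot and the scene stay as the last step left them, time stands still between calls to the robot, and variables do not carry over. Pictures are saved under pics/ and viewed, at most 10 in all, crops included, and the job is handed in when it is done.

Besides the shell and the picture viewer there is one more tool, called as a command line: name --argument value ..., lists and objects as JSON in quotes. jog_arm: Moves the arm, as the interface text tells. Its arguments: {"type":"object","properties":{"series":{"type":"array"}},"required":["series"]}

```bash
mkdir -p pics
python3 - <<'E'
from rig import robot
import cv2,numpy as np
s=robot.state();print(s['time_s'],s['tcp_pos'],s['orientation'])
for n in("scene","side"):
    p,d=robot.snapshot(n);cv2.imwrite(f"pics/{n}0.png",p[:,:,::-1]);np.save(f"{n}_d.npy",d)
    c=robot.camera_info(n);np.save(f"{n}_T.npy",c["T"]);print(n,{k:c[k] for k in("fx","fy","cx","cy")});print(np.round(c["T"],3))
E
```

```text
0.0 [5.74481655e-01 1.16204526e-04 2.37836473e-01] [-3.13995593e+00 -3.69495638e-04  1.57072608e+00]
scene {'fx': 479.1414450739041, 'fy': 479.1414450739041, 'cx': 319.8566825184885, 'cy': 235.95174481572857}
[[ 0.266  0.837 -0.477  1.051]
 [ 0.964 -0.231  0.132 -0.219]
 [ 0.    -0.495 -0.869  0.9  ]
 [ 0.     0.     0.     1.   ]]
side {'fx': 585.7756369014419, 'fy': 585.7756369014419, 'cx': 317.16079096383976, 'cy': 238.10391656640905}
[[-0.994 -0.057  0.097  0.469]
 [-0.112  0.565 -0.818  0.862]
 [-0.008 -0.823 -0.567  0.721]
 [ 0.     0.     0.     1.   ]]
```

View pics/scene0.png

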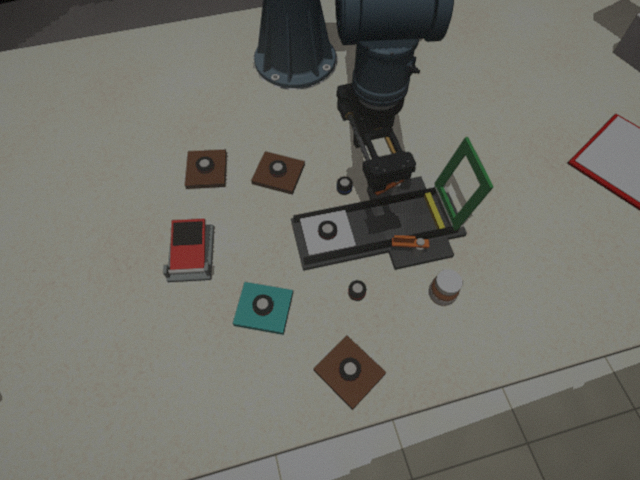

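View pics/side0.png

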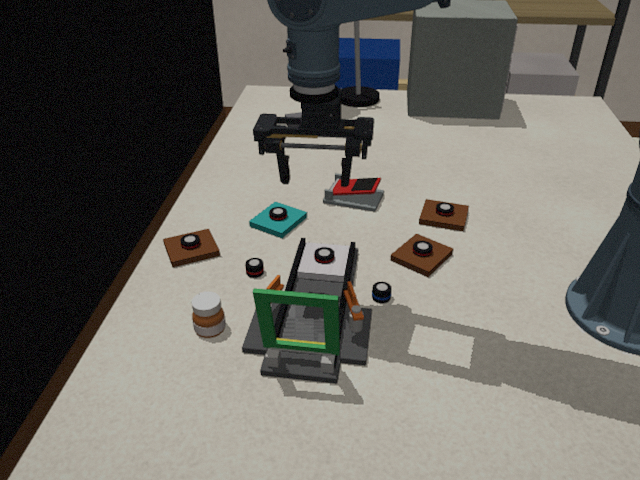

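```bash
cat > h.py <<'E'
import numpy as np,cv2
K={"scene":(479.14,319.86,235.95),"side":(585.78,317.16,238.10)}
def cloud(n,img=None,d=None):
    f,cx,cy=K[n];T=np.load(f"{n}_T.npy");d=np.load(f"{n}_d.npy") if d is None else d
    v,u=np.mgrid[:480,:640];P=np.stack([(u-cx)/f*d,(v-cy)/f*d,d],-1)@T[:3,:3].T+T[:3,3]
    P[d==0]=np.nan;return P
E
python3 - <<'E'
from h import *
np.set_printoptions(precision=4,suppress=True)
for n,box in(("scene",(150,125,500,325)),("side",(230,220,400,390))):
    im=cv2.imread(f"pics/{n}0.png");P=cloud(n);hsv=cv2.cvtColor(im,cv2.COLOR_BGR2HSV);H,S,V=[hsv[...,i].astype(int) for i in range(3)]
    x0,y0,x1,y1=box;k=min(800/(x1-x0),600/(y1-y0));c=cv2.resize(im[y0:y1,x0:x1],None,fx=k,fy=k,interpolation=cv2.INTER_CUBIC)
    cv2.imwrite(f"pics/{n}_c.png",np.clip(c*1.6,0,255).astype(np.uint8));print(n,"scale",k)
    R=(P[...,0]>.3)&(P[...,0]<.8)&(abs(P[...,1])<.4)&(P[...,2]>.008)
    M={"yellow":(H>24)&(H<34)&(S>150)&(V>80),"green":(H>50)&(H<75)&(S>120),"orange":(H>5)&(H<14)&(S>170)&(V>110),"red":((H<4)|(H>176))&(S>170)&(V>90)}
    for m,k in M.items():
        k=cv2.erode((k&R).astype(np.uint8),np.ones((2,2)))
        nn,lab,st,_=cv2.connectedComponentsWithStats(k)
        for i in range(1,nn):
            if st[i,4]<15:continue
            Q=P[lab==i];mm=np.median(Q,0);ev,E=np.linalg.eigh(np.cov(Q[:,:2].T))
            print(m,st[i],"med",mm,"lo",np.percentile(Q,3,0),"hi",np.percentile(Q,97,0),"dir",E[:,1])
E
```

```text
scene scale 2.2857142857142856
yellow [428 196   5   7  15] med [0.5508 0.1702 0.0305] lo [0.5409 0.1655 0.0276] hi [0.5556 0.1727 0.0317] dir [-0.9825  0.186 ]
green [482 168  10  20  30] med [0.6183 0.2213 0.1816] lo [0.5992 0.2187 0.1787] hi [0.6383 0.2228 0.1832] dir [-0.9986  0.0535]
green [441 187  14  30  44] med [0.5764 0.1932 0.0527] lo [0.5409 0.1907 0.0502] hi [0.6106 0.1962 0.0553] dir [-0.9994  0.036 ]
side scale 3.5294117647058822
green [ 254  290   86   65 2334] med [0.5745 0.2203 0.1356] lo [0.5172 0.1968 0.0437] hi [0.6348 0.2306 0.1804] dir [-0.9992  0.0392]
orange [346 292   6  15  26] med [0.5075 0.0794 0.0524] lo [0.5028 0.0598 0.0501] hi [0.5137 0.0953 0.0543] dir [-0.2905  0.9569]
orange [354 314   9   4  24] med [0.4894 0.1224 0.052 ] lo [0.4825 0.1164 0.0505] hi [0.4962 0.1249 0.0548] dir [-0.9859  0.1675]
red [334 179  46  15 206] med [ 0.5363 -0.3399  0.0325] lo [ 0.4686 -0.3787  0.0252] hi [ 0.5682 -0.3116  0.0488] dir [-0.9743  0.2252]
```

View pics/scene_c.png

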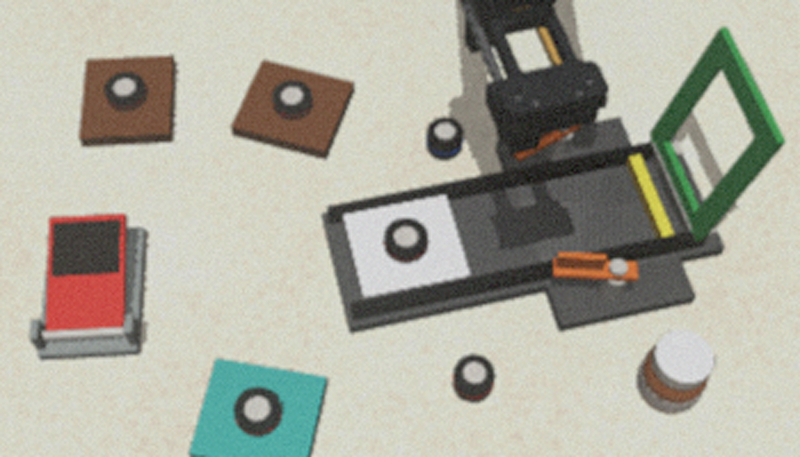

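View pics/side_c.png

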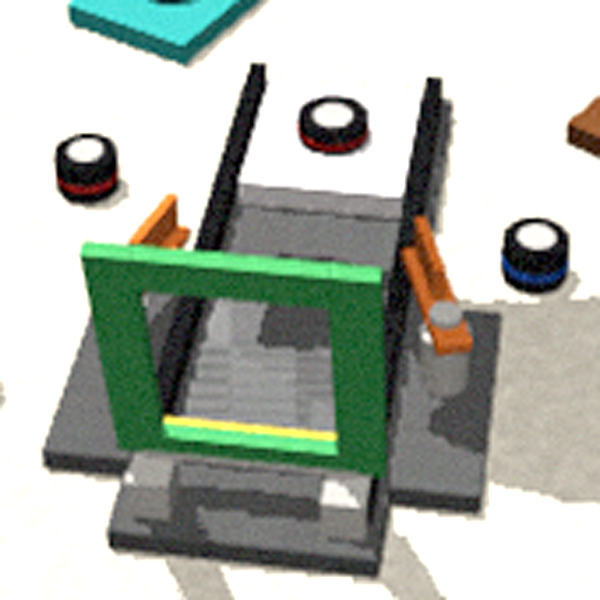

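```bash
cat >> h.py <<'E'
def proj(n,X):
    f,cx,cy=K[n];T=np.load(f"{n}_T.npy");p=(np.atleast_2d(X)-T[:3,3])@T[:3,:3];return p[:,:2]/p[:,2:]*f+[cx,cy]
S=lambda u,v:("scene",u/2.2857+150,v/2.2857+125)
D=lambda u,v:("side",u/3.5294+230,v/3.5294+220)
def atz(n,u,v,z):
    f,cx,cy=K[n];T=np.load(f"{n}_T.npy");r=T[:3,:3]@[(u-cx)/f,(v-cy)/f,1];return T[:3,3]+r*(z-T[2,3])/r[2]
E
python3 - <<'E'
from h import *
from scipy.optimize import least_squares
np.set_printoptions(precision=4,suppress=True)
obs=[((105,75,14),S(693,294)),((105,-55,14),S(560,323)),((63,-240,14),S(351,324)),((63,120,14),S(721,240)),
((105,75,14),D(43,455)),((-105,75,14),D(483,500)),((-63,120,14),D(380,561)),((-105,-55,14),D(502,315)),((63,120,14),D(109,538)),((-57,-240,32),S(324,211)),((-47,60,30),S(632,155)),((47,60,30),S(662,236))]
def W(p,L):
    L=np.array(L)/1000;c,s=np.cos(p[2]),np.sin(p[2]);return np.array([p[0]+c*L[0]-s*L[1],p[1]+s*L[0]+c*L[1],L[2]])
f=lambda p:np.concatenate([proj(o[0],W(p,l))[0]-o[1:] for l,o in obs])
r=least_squares(f,[.55,.1,.0],loss="soft_l1");p=r.x;print("fixture",p);print(f(p).reshape(-1,2).round(1).tolist())
def loc(X):
    d=X[:2]-p[:2];c,s=np.cos(p[2]),np.sin(p[2]);return np.array([c*d[0]+s*d[1],-s*d[0]+c*d[1]])*1000
for a in((343,212),(443,195),(470,275),(363,298)):X=atz(*S(*a),.030);print("carrier corner",X,loc(X))
X=atz(*S(404,236),.043);print("puck top",X,loc(X));X=atz(*D(335,115),.043);print("puck side",X,loc(X))
# fins
for nm,o in(("far fin outer top end",S(555,254)),("near fin outer end top",D(420,219)),("near bar outer",S(517,155)),("far fin side",D(172,198))):X=atz(*o,.074);print(nm,X,loc(X))
for a in((50,218),(125,216),(127,330),(47,332)):print("paddle red",atz(*S(*a),.04))
for a in((55,222),(119,221),(121,273),(53,275)):print("pad",atz(*S(*a),.046))
for a in((40,357),(142,353),(147,229)):print("base",atz(*S(*a),.006))
P=cloud("scene");s=S(86,248);print("pad depth",np.nanmedian(P[int(s[2])-4:int(s[2])+4,int(s[1])-5:int(s[1])+5].reshape(-1,3),0))
s=S(385,270);print("carrier depth",np.nanmedian(P[int(s[2])-2:int(s[2])+2,int(s[1])-2:int(s[1])+2].reshape(-1,3),0))
for nm,a,z in(("pa",(474,366),.025),("pb",(445,130),.025),("jar",(684,355),.065)):X=atz(*S(*a),z);print(nm,X,loc(X))
for nm,L in(("frameedge open1.8",(0,88+137*.227,37+137*.974)),("near_pivot",(-80,0,46)),("far_pivot",(80,0,46))):print(nm,W(p,L))
E
```

```text
fixture [ 0.5722  0.1063 -0.0367]
[[2.5, -0.6], [1.2, -0.3], [0.2, 0.0], [2.8, 1.8], [-0.5, -1.5], [0.1, -1.3], [0.4, -0.4], [0.4, -1.4], [-0.9, -2.4], [-0.2, -3.4], [-0.7, -1.2], [1.2, -1.0]]
carrier corner [ 0.5193 -0.116   0.03  ] [ -44.6483 -224.0635]
carrier corner [ 0.5262 -0.0205  0.03  ] [ -41.354  -128.3601]
carrier corner [ 0.6148 -0.0219  0.03  ] [  47.3173 -126.4824]
carrier corner [ 0.6117 -0.1211  0.03  ] [  47.8412 -225.7272]
puck top [ 0.5669 -0.0705  0.043 ] [   1.2174 -176.791 ]
puck side [ 0.5644 -0.0657  0.043 ] [  -1.5213 -172.1071]
far fin outer top end [0.6368 0.0455 0.074 ] [ 66.7564 -58.3702]
near fin outer end top [0.5091 0.0599 0.074 ] [-61.3227 -48.6189]
near bar outer [0.5292 0.0473 0.074 ] [-40.8407 -60.5108]
far fin side [0.6346 0.0558 0.074 ] [ 64.1663 -48.0917]
paddle red [ 0.46   -0.3788  0.04  ]
paddle red [ 0.4762 -0.3119  0.04  ]
paddle red [ 0.5924 -0.3278  0.04  ]
paddle red [ 0.5759 -0.3951  0.04  ]
pad [ 0.4696 -0.3738  0.046 ]
pad [ 0.4841 -0.3173  0.046 ]
pad [ 0.5385 -0.3237  0.046 ]
pad [ 0.5244 -0.3821  0.046 ]
base [ 0.5802 -0.4109  0.006 ]
base [ 0.6005 -0.3227  0.006 ]
base [ 0.4735 -0.2976  0.006 ]
pad depth [ 0.5005 -0.3523  0.045 ]
carrier depth [ 0.5873 -0.0962  0.0298]
pa [ 0.6991 -0.0446  0.025 ] [ 132.3341 -146.0453]
pb [0.4511 0.0045 0.025 ] [-117.2971 -106.1033]
jar [0.7523 0.1191 0.065 ] [179.4649  19.5015]
frameedge open1.8 [0.5766 0.2253 0.1704]
near_pivot [0.4923 0.1092 0.046 ]
far_pivot [0.6521 0.1033 0.046 ]
```

The scene camera looks from ahead of the robot. The carrier is at about (327,232), the stop at (433,210) and the open frame at (470,185). Both turnbuttons look partly turned in, so I'll open them before swinging the frame. The first move is to behind the carrier.

jog_arm --series '[[[-6, -0.5, 4], [0, 0, 0.037], 1], [[-12, -1, 8], [0, 0, 0.037], 1], [[-14.4, -1.1, 12], [0, 0, 0.037], 1], [[-14.4, -1.1, 13.8], [0, 0, 0.037], 1], [[-14.4, -1.1, 13.8], [0, 0, 0.037], 1]]'

```text
time_s: 0.72
tcp_pos: [0.5627, -0.1431, 0.0989]
orientation: [-3.138, -0.002, 1.533]
force: [-0.3, -0.0, 0.5]
gripper_width: 0.0405
gripper_force: 0.0
```

Run:
```python
from rig import robot
import cv2,numpy as np
c=robot.camera_info("wrist");p,d=robot.snapshot("wrist");s=robot.state();print(s['time_s'],s['tcp_pos'],s['orientation'],s['gripper_width'],s['force'])
print(c);np.savez("w1.npz",d=d,T=c["T"]);cv2.imwrite("pics/w1.png",p[:,:,::-1])
```

```text
0.775 [ 0.56395741 -0.14308665  0.10063443] [-3.14068726e+00 -7.83120991e-04  1.53422509e+00] 0.035837593367913506 [ 0.54017456  0.07019723 -0.25508215]
{'fx': 371.64829954431775, 'fy': 371.64829954431775, 'cx': 320.68855397732545, 'cy': 236.7727942902635, 'T': array([[ 0.99933855, -0.03394258, -0.01305215,  0.56623857],
       [-0.03613638, -0.96710881, -0.25178307, -0.07736872],
       [-0.00407668,  0.25208819, -0.96769568,  0.24453886],
       [ 0.        ,  0.        ,  0.        ,  1.        ]])}
```

View pics/w1.png

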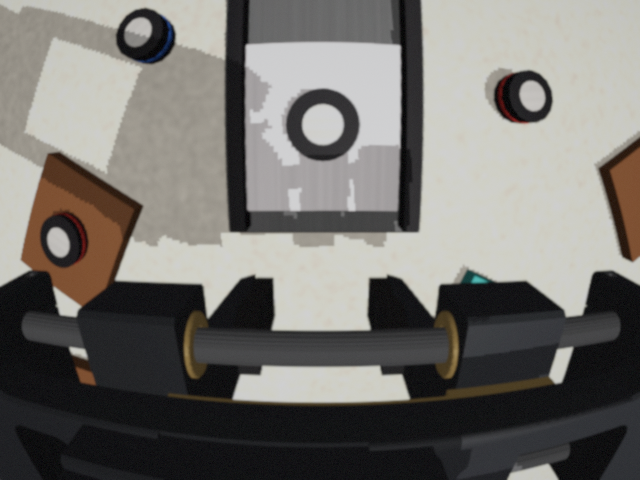

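```bash
cat >> h.py <<'E'
def wz(T,u,v,z,f=371.65,cx=320.69,cy=236.77):
    a=np.array([u-cx,v-cy]);r=np.hypot(*a);t=r/f;q=T[:3,:3]@np.r_[a/r*np.sin(t),np.cos(t)];return T[:3,3]+q*(z-T[2,3])/q[2]
def loc(X,p=(.5722,.1063,-.0367)):
    d=X[:2]-np.array(p[:2]);c,s=np.cos(p[2]),np.sin(p[2]);return np.array([c*d[0]+s*d[1],-s*d[0]+c*d[1]])*1000
E
python3 - <<'E'
from h import *
T=np.load("w1.npz")["T"]
for nm,u,v,z in(("puck",322.5,124,.043),("cback",246,212,.030),("cback",401,210,.030),("cfront",246,44,.030),("cfront",400,44,.030),("railL",228,231,.032),("railR",420,231,.032),("railLtop",229,0,.032),("railRtop",418,0,.032),("pb",142,36,.025),("pa",531,97,.025)):
    X=wz(T,u,v,z);print(nm,X.round(4),loc(X).round(1))
E
```

```text
puck [ 0.5667 -0.0676  0.043 ] [   0.9 -174. ]
cback [ 0.5194 -0.1164  0.03  ] [ -44.6 -224.5]
cback [ 0.6117 -0.1184  0.03  ] [  47.7 -223.1]
cfront [ 0.5242 -0.0163  0.03  ] [ -43.4 -124.2]
cfront [ 0.6135 -0.0194  0.03  ] [  45.9 -124.1]
railL [ 0.5078 -0.1271  0.032 ] [ -55.8 -235.6]
railR [ 0.6233 -0.1312  0.032 ] [  59.8 -235.4]
railLtop [0.5147 0.0131 0.032 ] [-54.1 -95.2]
railRtop [0.6258 0.0093 0.032 ] [ 57.2 -95. ]
pb [0.4543 0.0016 0.025 ] [-114.  -108.9]
pa [ 0.7029 -0.0457  0.025 ] [ 136.2 -147.1]
```

The wrist view shows the carrier centred at (323,124), its back edge at row 211 and the rails parallel to the image. The fingers are behind it, so I'll lower them and push.

jog_arm --series '[[[0, 0.1, 3], [0, 0, 0], 1], [[0, 0.1, 6], [0, 0, 0], 1], [[0, 0.1, 7.8], [0, 0, 0], 1], [[2, 0.1, 7.8], [0, 0, 0], 1], [[4, 0.1, 7.8], [0, 0, 0], 1]]'

```text
time_s: 1.4
tcp_pos: [0.5674, -0.1028, 0.024]
orientation: [3.14, 0.001, 1.534]
force: [0.4, -2.7, -1.6]
gripper_width: 0.0007
gripper_force: 0.8
```

jog_arm --series '[[[2.5, 0, 0], [0, 0, 0], 1], [[5, 0, 0], [0, 0, 0], 1], [[7.5, 0, 0], [0, 0, 0], 1], [[10, 0, 0], [0, 0, 0], 1], [[12, 0, 0], [0, 0, 0], 1]]'

```text
time_s: 2.02
tcp_pos: [0.5717, 0.0178, 0.0242]
orientation: [3.139, 0.001, 1.535]
force: [-0.4, -3.7, 2.6]
gripper_width: 0.0005
gripper_force: 1.6
```

jog_arm --series '[[[1.2, 0, 0], [0, 0, 0], 1], [[2.4, 0, 0], [0, 0, 0], 1], [[3.2, 0, 0], [0, 0, 0], 1], [[3.6, 0, 0], [0, 0, 0], 1], [[3.9, 0, 0], [0, 0, 0], 1]]'

```text
time_s: 2.65
tcp_pos: [0.5725, 0.0535, 0.0227]
orientation: [3.142, 0.002, 1.534]
force: [-0.6, -15.8, 2.9]
gripper_width: 0.0004
gripper_force: 8.0
```

jog_arm --series '[[[0.2, 0, 0], [0, 0, 0], 1], [[0.4, 0, 0], [0, 0, 0], 1], [[0.5, 0, 0], [0, 0, 0], 1], [[0.5, 0, 0], [0, 0, 0], 1]]'

```text
time_s: 3.15
tcp_pos: [0.5726, 0.0537, 0.0228]
orientation: [-3.141, 0.008, 1.534]
force: [-3.4, -28.3, 3.8]
gripper_width: 0.0005
gripper_force: 14.0
```

jog_arm --series '[[[-1.2, 0, 0], [0, 0, 0], 1], [[-1.2, 0, -3], [0, 0, 0], 1], [[-1.2, 0, -7], [0, 0, 0], 1], [[-1.2, 0, -10], [0, 0, 0], 1], [[-1.2, 0, -10], [0, 0, 0], 1]]'

```text
time_s: 3.78
tcp_pos: [0.5737, 0.0481, 0.1249]
orientation: [3.137, -0.001, 1.534]
force: [0.5, 0.1, -0.6]
gripper_width: 0.0005
gripper_force: 0.0
```

Run:
```python
from rig import robot
import cv2,numpy as np
c=robot.camera_info("wrist");p,d=robot.snapshot("wrist");s=robot.state();print(s['time_s'],s['tcp_pos'],s['force'])
np.savez("w2.npz",d=d,T=c["T"]);cv2.imwrite("pics/w2.png",p[:,:,::-1])
```

```text
3.825 [0.57236427 0.04816592 0.12299886] [-0.58071817 -0.58821288 -0.54042947]
```

View pics/w2.png

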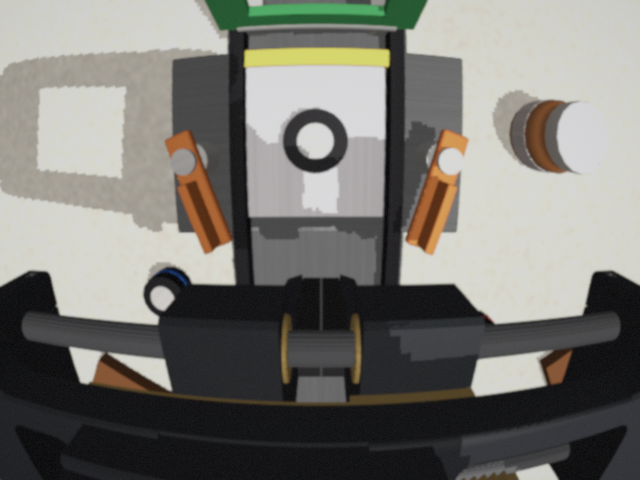

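The carrier sits against the yellow stop (row 66). Both buttons are partly turned in, with pivots at about (182,161) and (451,161), so they'd block the frame. I'll refine the fixture pose.

Run:
```python
from h import *
T=np.load("w2.npz")["T"]
for nm,u,v,z in(("puck",315.5,140,.043),("cback",247,217,.030),("cback",384,217,.030),("stopL",245,67,.030),("stopR",390,66,.030),("wingL",173,59,.014),("wingR",462,58,.014),("wingLb",180,232,.014),("wingRb",458,231,.014),("nearcap",182,161,.060),("farcap",451,161,.060),("nearfin tip",211,249,.074),("farfin tip",428,250,.074),("nearbar",217,249,.054),("farbar",421,249,.054)):
    X=wz(T,u,v,z);print(nm,X.round(4),loc(X).round(1))
```

```text
puck [0.5738 0.1151 0.043 ] [1.3 8.8]
cback [0.526  0.0665 0.03  ] [-44.7 -41.4]
cback [0.6175 0.0631 0.03  ] [ 46.8 -41.5]
stopL [0.53   0.1661 0.03  ] [-44.4  58.2]
stopR [0.6235 0.1633 0.03  ] [49.2 58.8]
wingL [0.4735 0.1825 0.014 ] [-101.4   72.5]
wingR [0.6805 0.1754 0.014 ] [105.7  73.1]
wingLb [0.47   0.0544 0.014 ] [-100.2  -55.6]
wingRb [0.6772 0.0476 0.014 ] [107.1 -54.9]
nearcap [0.4949 0.108  0.06  ] [-77.3  -1.1]
farcap [0.6531 0.1021 0.06  ] [81.  -1.2]
nearfin tip [0.5125 0.0577 0.074 ] [-57.8 -50.7]
farfin tip [0.6357 0.0526 0.074 ] [ 65.4 -51.4]
nearbar [0.51   0.0519 0.054 ] [-60.1 -56.7]
farbar [0.6371 0.0472 0.054 ] [ 67.  -56.7]
```

jog_arm --series '[[[1.7, -0.1, 3], [0, 0, 0], 1], [[1.7, -0.1, 6.2], [0, 0, 0], 1], [[1.7, -2, 6.2], [0, 0, 0], 1], [[1.7, -4, 6.2], [0, 0, 0], 1], [[1.7, -5.5, 6.2], [0, 0, 0], 1]]'

```text
time_s: 4.45
tcp_pos: [0.5157, 0.0672, 0.0584]
orientation: [-3.138, -0.001, 1.534]
force: [2.0, -0.4, 0.6]
gripper_width: 0.0004
gripper_force: 1.0
```

jog_arm --series '[[[0, -0.3, 0], [0, 0, 0], 1], [[0, -0.6, 0], [0, 0, 0], 1], [[0, -0.6, 0], [0, 0, 0], 1]]'

```text
time_s: 4.82
tcp_pos: [0.5116, 0.0671, 0.0603]
orientation: [-3.141, -0.0, 1.534]
force: [0.0, 0.3, 0.2]
gripper_width: 0.0002
gripper_force: 0.0
```

jog_arm --series '[[[0, -0.4, 0], [0, 0, 0], 1], [[0, -0.4, 0], [0, 0, 0], 1], [[0, 3, 0], [0, 0, 0], 1], [[0, 6, 0], [0, 0, 0], 1], [[0, 9, 0], [0, 0, 0], 1]]'

```text
time_s: 5.45
tcp_pos: [0.6024, 0.0638, 0.0606]
orientation: [-3.141, -0.0, 1.534]
force: [-0.4, 0.7, 0.8]
gripper_width: 0.0007
gripper_force: 0.0
```

jog_arm --series '[[[0, 1.5, 0], [0, 0, 0], 1], [[0, 3, 0], [0, 0, 0], 1], [[0, 3.5, 0], [0, 0, 0], 1], [[0, 3.7, 0], [0, 0, 0], 1], [[0, 3.7, 0], [0, 0, 0], 1]]'

```text
time_s: 6.08
tcp_pos: [0.6348, 0.0622, 0.0601]
orientation: [-3.133, 0.001, 1.534]
force: [-13.4, -1.9, 9.3]
gripper_width: 0.0008
gripper_force: 7.3
```

jog_arm --series '[[[0, -3, -4.5], [0, 0, 0], 1], [[0, -6.6, -9], [0, 0, 0], 1], [[0, -6.6, -15], [0, 0, 0], 1], [[2, -6.6, -19], [0, 0, 0], 1], [[8, -6.6, -19], [0, 0, 0], 1]]'

```text
time_s: 6.7
tcp_pos: [0.5782, 0.1438, 0.2559]
orientation: [3.133, -0.0, 1.53]
force: [-0.0, 0.4, -0.4]
gripper_width: 0.0005
gripper_force: 0.0
```

jog_arm --series '[[[6, 0, 0], [0, 0, 0], 1], [[12, 0, 0], [0, 0, 0], 1], [[12.5, 0, 0], [0, 0, 0], 1], [[12.5, 0, 4], [0, 0, 0], 1], [[12.5, 0, 8.1], [0, 0, 0], 1]]'

```text
time_s: 7.32
tcp_pos: [0.5805, 0.2691, 0.1693]
orientation: [3.14, -0.0, 1.534]
force: [0.3, 0.6, 0.5]
gripper_width: 0.0005
gripper_force: 0.0
```

Run:
```python
from rig import robot
import cv2,numpy as np
c=robot.camera_info("wrist");p,d=robot.snapshot("side");s=robot.state();print(s['time_s'],s['tcp_pos'],s['orientation'],s['force'])
cv2.imwrite("pics/s3.png",cv2.resize(p[130:430,150:500,::-1],None,fx=2,fy=2))
```

```text
7.375 [0.57683839 0.26786878 0.16224551] [-3.13306517e+00  2.92302710e-03  1.53332058e+00] [-2.31519367 -1.40718974 -3.92235084]
```

View pics/s3.png

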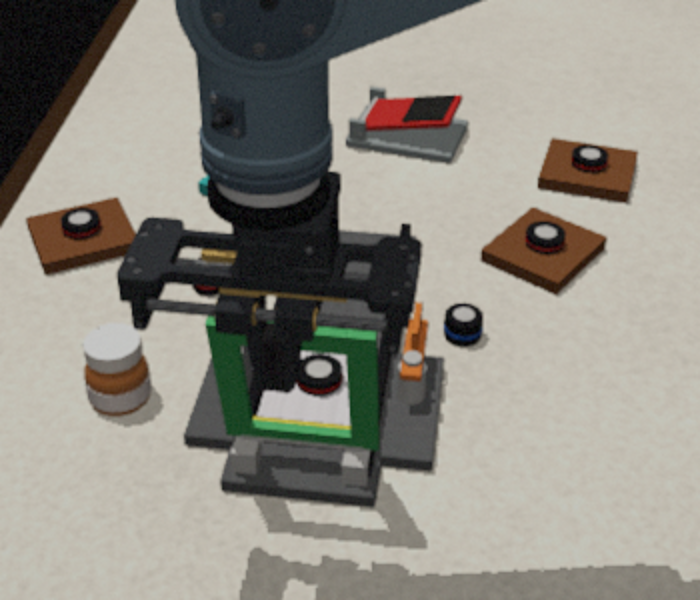

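The gripper is on the far (+y) side of the open frame. I'll sweep along the hinge arc.

jog_arm --series '[[[-2.5, 0, -0.1], [0, 0, 0], 1], [[-4.6, 0, -0.2], [0, 0, 0], 1], [[-6.2, 0, -0.3], [0, 0, 0], 1], [[-7.7, 0, -0.4], [0, 0, 0], 1], [[-9.2, 0, -0.3], [0, 0, 0], 1]]'

```text
time_s: 8.0
tcp_pos: [0.5772, 0.1769, 0.1731]
orientation: [3.141, -0.0, 1.534]
force: [0.2, 2.7, -1.2]
gripper_width: 0.0004
gripper_force: 1.1
```

jog_arm --series '[[[-1.7, 0, 0.4], [0, 0, 0], 1], [[-3.3, 0, 1.0], [0, 0, 0], 1], [[-4.8, 0, 1.8], [0, 0, 0], 1], [[-6.1, 0, 2.8], [0, 0, 0], 1], [[-7.3, 0, 4.0], [0, 0, 0], 1]]'

```text
time_s: 8.62
tcp_pos: [0.5745, 0.1036, 0.1322]
orientation: [3.141, 0.0, 1.534]
force: [1.0, 0.4, 2.0]
gripper_width: 0.0004
gripper_force: 0.8
```

jog_arm --series '[[[-0.7, 0, 0.9], [0, 0, 0], 1], [[-1.3, 0, 1.8], [0, 0, 0], 1], [[-2.0, 0, 3.2], [0, 0, 0], 1], [[-2.6, 0, 4.5], [0, 0, 0], 1], [[-3, 0, 5.8], [0, 0, 0], 1]]'

```text
time_s: 9.25
tcp_pos: [0.573, 0.0745, 0.0737]
orientation: [-3.141, 0.0, 1.534]
force: [0.5, 0.2, 1.5]
gripper_width: 0.0004
gripper_force: 0.7
```

jog_arm --series '[[[-0.4, 0, 1], [0, 0, 0], 1], [[-0.8, 0, 2], [0, 0, 0], 1], [[-1.2, 0, 2.8], [0, 0, 0], 1], [[-1.2, 0, 3.3], [0, 0, 0], 1], [[-1.2, 0, 3.5], [0, 0, 0], 1]]'

```text
time_s: 9.88
tcp_pos: [0.5726, 0.0624, 0.0411]
orientation: [-3.141, 0.001, 1.534]
force: [-11.2, -1.3, 25.5]
gripper_width: 0.0006
gripper_force: 12.8
```

jog_arm --series '[[[0, 0, 0.3], [0, 0, 0], 1], [[0, 0, 0.5], [0, 0, 0], 1], [[0, 0, 0.5], [0, 0, 0], 1]]'

```text
time_s: 10.25
tcp_pos: [0.5728, 0.0624, 0.0407]
orientation: [-3.14, 0.002, 1.535]
force: [-25.2, -1.8, 52.5]
gripper_width: 0.0004
gripper_force: 26.3
```

jog_arm --series '[[[0, 0, -3], [0, 0, 0], 1], [[0, 0, -7], [0, 0, 0], 1], [[0.2, -5.5, -7], [0, 0, 0], 1], [[0.3, -11.2, -7], [0, 0, 0], 1], [[0.3, -11.2, -7], [0, 0, 0], 1]]'

```text
time_s: 10.88
tcp_pos: [0.4554, 0.0709, 0.1031]
orientation: [-3.136, -0.0, 1.535]
force: [1.0, -0.7, 0.1]
gripper_width: 0.0003
gripper_force: 0.0
```

Run:
```python
from rig import robot
import cv2,numpy as np
c=robot.camera_info("wrist");p,d=robot.snapshot("wrist");s=robot.state();print(s['time_s'],s['tcp_pos'],s['force'])
np.savez("w3.npz",d=d,T=c["T"]);cv2.imwrite("pics/w3.png",p[:,:,::-1])
```

```text
10.925 [0.45913516 0.07036334 0.10445435] [ 1.14925965 -0.26223647  0.03132202]
```

View pics/w3.png

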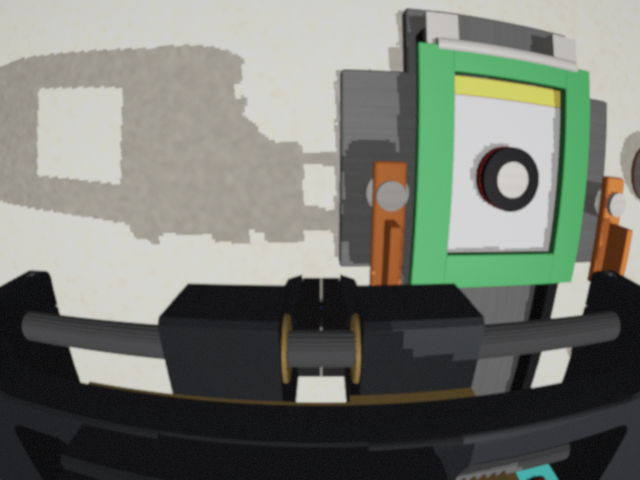

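The frame is level and shut with the carrier still against the stop. Both buttons point to -y. Next I'll turn in the near button.

jog_arm --series '[[[0, 0, 2.5], [0, 0, 0], 1], [[0, 0, 4.3], [0, 0, 0], 1], [[0, 0.7, 4.3], [0, 0, 0], 1], [[-0.1, 1.4, 4.3], [0, 0, 0], 1], [[-0.5, 2.2, 4.3], [0, 0, 0], 1]]'

```text
time_s: 11.55
tcp_pos: [0.4834, 0.0642, 0.0622]
orientation: [-3.141, -0.0, 1.534]
force: [-2.4, 0.8, 0.9]
gripper_width: 0.0005
gripper_force: 1.2
```

jog_arm --series '[[[-0.1, 0.7, 0], [0, 0, 0], 1], [[0.1, 1.5, 0], [0, 0, 0], 1], [[0.3, 2.3, 0], [0, 0, 0], 1], [[0.9, 3.0, 0], [0, 0, 0], 1], [[1.6, 3.6, 0], [0, 0, 0], 1]]'

```text
time_s: 12.18
tcp_pos: [0.5199, 0.0792, 0.0618]
orientation: [3.141, 0.0, 1.534]
force: [-2.7, -2.2, 0.7]
gripper_width: 0.0003
gripper_force: 0.9
```

jog_arm --series '[[[0.6, 0.4, 0], [0, 0, 0], 1], [[1.2, 0.8, 0], [0, 0, 0], 1], [[1.6, 1.0, 0], [0, 0, 0], 1], [[1.8, 1.0, 0], [0, 0, 0], 1], [[1.8, 1.0, 0], [0, 0, 0], 1]]'

```text
time_s: 12.8
tcp_pos: [0.5288, 0.0925, 0.0617]
orientation: [-3.138, 0.007, 1.535]
force: [-7.9, -20.5, 6.1]
gripper_width: 0.0004
gripper_force: 10.8
```

jog_arm --series '[[[-1, 0, 0], [0, 0, 0], 1], [[-1.5, 0, -4.3], [0, 0, 0], 1], [[-2.9, 5.5, -4.3], [0, 0, 0], 1], [[-2.9, 11, -4.3], [0, 0, 0], 1], [[-2.9, 16, -4.3], [0, 0, 0], 1]]'

```text
time_s: 13.42
tcp_pos: [0.6912, 0.0616, 0.1055]
orientation: [3.139, -0.001, 1.533]
force: [0.3, -0.0, 0.6]
gripper_width: 0.0006
gripper_force: 0.0
```

jog_arm --series '[[[0, 0, 2.5], [0, 0, 0], 1], [[0, 0, 4.3], [0, 0, 0], 1], [[0, -0.7, 4.3], [0, 0, 0], 1], [[-0.1, -1.4, 4.3], [0, 0, 0], 1], [[-0.5, -2.2, 4.3], [0, 0, 0], 1]]'

```text
time_s: 14.05
tcp_pos: [0.6667, 0.0576, 0.0631]
orientation: [3.139, -0.0, 1.534]
force: [3.3, 1.6, 0.0]
gripper_width: 0.0006
gripper_force: 1.1
```

jog_arm --series '[[[-0.1, -0.7, 0], [0, 0, 0], 1], [[0.1, -1.5, 0], [0, 0, 0], 1], [[0.3, -2.3, 0], [0, 0, 0], 1], [[0.9, -3.0, 0], [0, 0, 0], 1], [[1.6, -3.6, 0], [0, 0, 0], 1]]'

```text
time_s: 14.68
tcp_pos: [0.6306, 0.0749, 0.0616]
orientation: [-3.141, 0.0, 1.534]
force: [1.6, -0.9, 0.8]
gripper_width: 0.0005
gripper_force: 1.1
```

jog_arm --series '[[[0.6, -0.4, 0], [0, 0, 0], 1], [[1.2, -0.8, 0], [0, 0, 0], 1], [[1.6, -1.0, 0], [0, 0, 0], 1], [[1.8, -1.0, 0], [0, 0, 0], 1], [[1.8, -1.0, 0], [0, 0, 0], 1]]'

```text
time_s: 15.3
tcp_pos: [0.6224, 0.0889, 0.0615]
orientation: [3.141, 0.006, 1.533]
force: [2.7, -17.0, -2.7]
gripper_width: 0.0004
gripper_force: 8.6
```

jog_arm --series '[[[-1.2, 0, 0], [0, 0, 0], 1], [[-1.5, 0, -5], [0, 0, 0], 1], [[-4, -2, -10], [0, 0, 0], 1], [[-6, -4, -12], [0, 0, 0], 1], [[-6, -4, -12], [0, 0, 0], 1]]'

```text
time_s: 15.92
tcp_pos: [0.5796, 0.0341, 0.1835]
orientation: [3.139, -0.0, 1.533]
force: [0.0, 0.8, -0.2]
gripper_width: 0.0005
gripper_force: 0.0
```

Run:
```python
from rig import robot
import cv2,numpy as np
c=robot.camera_info("wrist");p,d=robot.snapshot("wrist");s=robot.state();print(s['time_s'],s['tcp_pos'],s['orientation'],s['force'])
cv2.imwrite("pics/w4.png",p[:,:,::-1])
```

```text
15.975 [0.579491   0.03474663 0.18208539] [ 3.14080232e+00 -7.31260342e-04  1.53287267e+00] [-0.46314924  0.63546634 -0.12332995]
```

View pics/w4.png

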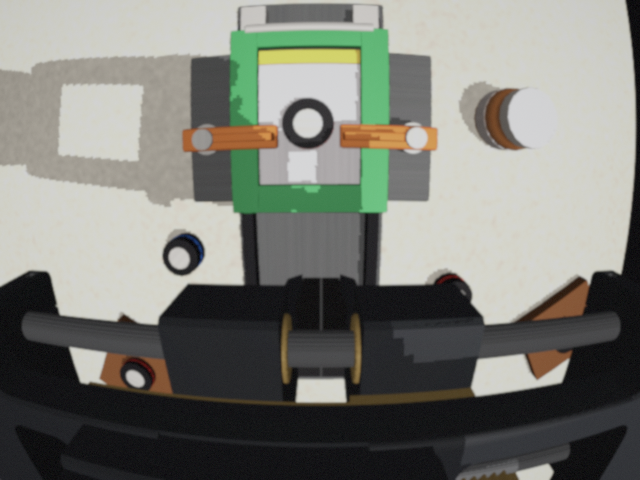

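Both buttons lie across the shut frame, at rows 135–138. On to the paddle.

jog_arm --series '[[[-6, -1, 0], [0, 0, 0], 1], [[-12, -2, 0], [0, 0, 0], 1], [[-18, -3, 0], [0, 0, 0], 1], [[-24, -4, 0], [0, 0, 0], 1], [[-30, -5, 1], [0, 0, 0], 1]]'

```text
time_s: 16.6
tcp_pos: [0.5187, -0.2643, 0.1705]
orientation: [-3.141, -0.001, 1.535]
force: [0.6, -0.5, -0.4]
gripper_width: 0.0004
gripper_force: 0.0
```

jog_arm --series '[[[-5, -0.8, 2], [0, 0, 0], 1], [[-8.6, -1.2, 5], [0, 0, 0], 1], [[-8.6, -1.2, 9], [0, 0, 0], 1], [[-8.6, -1.2, 10.5], [0, 0, 0], 1], [[-8.6, -1.2, 10.5], [0, 0, 0], 1]]'

```text
time_s: 17.23
tcp_pos: [0.503, -0.3471, 0.0647]
orientation: [-3.139, -0.003, 1.535]
force: [0.3, -0.1, 0.5]
gripper_width: 0.0007
gripper_force: 0.0
```

jog_arm --series '[[[0, 0, 1.5], [0, 0, 0], 1], [[0, 0, 2.5], [0, 0, 0], 1], [[0, 0, 3.3], [0, 0, 0], 1], [[0, 0, 3.7], [0, 0, 0], 1], [[0, 0, 3.9], [0, 0, 0], 1]]'

```text
time_s: 17.85
tcp_pos: [0.5029, -0.3488, 0.0281]
orientation: [-3.14, -0.0, 1.534]
force: [-6.8, 2.9, 15.2]
gripper_width: 0.0006
gripper_force: 7.8
```

jog_arm --series '[[[0, 0, 0.2], [0, 0, 0], 1], [[0, 0, 0.3], [0, 0, 0], 1], [[0, 0, 0.3], [0, 0, 0], 1]]'

```text
time_s: 18.23
tcp_pos: [0.503, -0.3489, 0.0278]
orientation: [-3.14, -0.0, 1.534]
force: [-11.6, 6.7, 26.7]
gripper_width: 0.0007
gripper_force: 13.3
```

The paddle is at its stop (z no longer changes, 27 N). Releasing and retreating.

jog_arm --series '[[[0, 0, -2], [0, 0, 0], 1], [[0, 0, -5], [0, 0, 0], 1], [[0, 0, -10], [0, 0, 0], 1], [[0, 0, -15], [0, 0, 0], 1], [[0, 0, -15], [0, 0, 0], 1]]'

```text
time_s: 18.85
tcp_pos: [0.5058, -0.3511, 0.1802]
orientation: [3.134, 0.007, 1.534]
force: [-0.1, 0.2, -0.1]
gripper_width: 0.0003
gripper_force: 0.0
```

Run:
```python
from rig import robot
import cv2,numpy as np
p,d=robot.snapshot("scene");s=robot.state();print(s['time_s'],s['tcp_pos'],s['force'])
cv2.imwrite("pics/e.png",np.clip(cv2.resize(p[125:325,150:500,::-1],None,fx=2.28,fy=2.28,interpolation=2)*1.5,0,255).astype(np.uint8))
```

```text
18.9 [ 0.50451583 -0.34983764  0.17716158] [-0.61789701 -0.09397896 -0.01432846]
```

View pics/e.png

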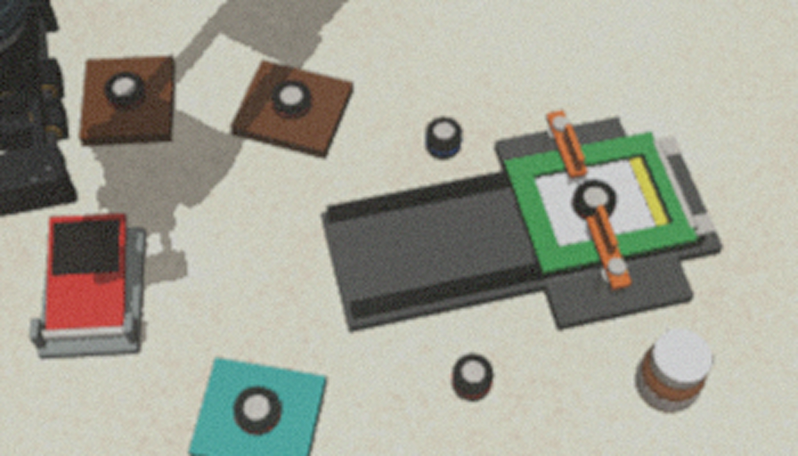

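The final view shows the frame shut over the carrier, both buttons turned in (565,145 and 608,245), and the paddle sprung back up (85,270). The pucks and jar haven't moved.

```bash
python3 -c "
from rig import robot
print(robot.finish_job())"
```

```text
the job is handed in; nothing more can be done
None
```

The job is handed in at about 19 s: carrier home, frame shut, both turnbuttons fully in, paddle pressed to its stop and released, and the pucks and jar left alone. Both turnbuttons started partly turned in, so I first swung them fully open so the frame could close.

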